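Hook and snap the hold-down frame into an instrument tray

TASK

Get the instrument tray ready for the steriliser: pick up the loose steel hold-down frame from the rubber mat, hook its broad toe edge under the tray's retaining lip while tilted, feel it home against the end wall, then swing it down flat until the spring catch snaps over its other edge, and let go. Work gently: never press or push the frame hard against the tray, never drop it, and leave the other things on the bench where they are.

Things in the scene. Friction and masses are not known exactly. Their poses are not given: they have to be found in the camera images.
- cradle: Fixed aluminium docking base, 260 x 136 x 10 mm, carrying a steel instrument tray. Origin: centre of its underside; x towards the lip end, y across, z up. The tray is clamped on it in slots, up to 11 mm either way along x from its middle position. This is NOT in any reading: feel for the end wall. The _mid points belong to the base and show the tray's middle position.
- seat_mid (a point): Tray centre at seat height, 50 mm above the table: the frame's underside lies at this height when seated, on rails along both sides (46 to 59 mm from the middle) and ledges at both ends. Side walls: inner faces 59 mm from the middle, tops 8 mm above the seat. Instruments on the tray floor stay 24 mm below the seat. Axes as the base's.
- lip_mid (a point): Middle of the lip's free edge, at its underside: 73 mm from the tray's centre, 11 mm above the seat (lip 4 mm thick). Under it the end wall's face is 24 mm farther in +x. The flat ledge at seat height runs from 30 mm before this edge to the end wall. Tray in middle position; the true edge is up to 11 mm off along x. Axes as the base's.
- catch_mid (a point): Tip of the catch's nose at its underside, at rest: 89 mm from the tray's centre, 6.7 mm above the seat, tray in middle position. From the tip a ramp rises 15 mm while receding 6 mm (-x) to a flat top 23 mm above the seat. Below it a near wall, inner face 7 mm behind the tip (-x), top 4 mm above the seat. Axes as the base's.
- catch (a joint): Slide of the spring catch (40 mm wide, dark steel, at the tray's -x end), m: 0 at rest, up to 0.010 pushed outwards (-x). A frame home against the end wall has its heel on the ramp, 4 mm behind the tip: pressing 5 to 15 N down at the grip bar drives the catch back (1.4 N + 0.35 N/mm); it snaps over by itself. A frame over 2 mm short of home jams on the catch's flat top.
- frame: The loose steel hold-down frame, about 0.3 kg: a flat openwork plate 190 x 110 x 4 mm with a raised grip bar. Origin: centre of its underside; x along its length towards the broad toe edge (solid for 32 mm; the heel edge at the other end is solid for 22 mm), y across, z up. It starts flat on the mat, underside 4 mm above the table. Seated, its x points along the base's x.
- frame_grip (a point): Centre of the frame's grip bar, 20 mm from the plate's centre towards the heel and 28 mm above the plate's underside. The bar is 16 mm thick (along the frame's x), 64 mm long (along y), 24 mm tall, its top 40 mm above the plate's underside; it stands on two posts, clear of the plate (plate top is 24 mm below this point). Axes as the frame's.
- frame_toe (a point): Middle of the toe edge, half-way through the 4 mm plate, 95 mm from the plate's centre. Axes as the frame's.
- frame_heel (a point): Middle of the heel edge (the one that goes under the catch), half-way through the 4 mm plate, 95 mm from the plate's centre. Axes as the frame's.
- mat: Fixed black rubber mat, 220 x 140 x 4 mm, on which the frame starts. Origin: centre of its underside.
- dropper: Bystander: orange dropper bottle, 34 mm across, 85 mm tall, standing between the two work places. Origin: centre of its underside.
- rinse: Bystander: white rinse bottle, 64 mm across, 160 mm tall. Origin: centre of its underside.
- bowl: Bystander: steel bowl, 120 mm across, 45 mm tall. Origin: centre of its underside.
- sharps: Bystander: yellow sharps tub, 110 mm square, 150 mm tall with its round lid. Origin: centre of its underside.
- glovebox: Bystander: cardboard glove box, 120 x 240 x 75 mm. Origin: centre of its underside.
- casebox: Bystander: flat grey instrument case, 80 x 184 x 43 mm. Origin: centre of its underside.
- tweezers: Bystander: steel tweezers lying flat, 150 mm long, 10 mm high. Origin: centre of its underside.
Not all that is in view belongs to the job. Leave any orange or red look-alike of the frame alone.

How it is judged:
By the outcome, as a careful person would: the job done as asked, in the order asked, and still so for the second after the job is handed in, with the robot touching nothing.
It also fails if it takes over 54 s, if anything falls off the work surface, if the arm or the gripper's body presses on something with over 40 N, if the wrist force passes 120 N, or if a joint passes its speed limit or range.

ROBOT

A 6-joint arm with a two-finger parallel gripper is mounted at the origin on the work surface. World frame = base frame: x ahead of the robot, y to its left, z up, the work surface at z = 0. Lengths are in m, angles in rad, forces in N, time in s.
With the tool pointing down it reaches from about 0.3 to 0.875 m from the base axis. Payload 6.4 kg.
Tool frame: the origin (TCP) lies midway between the tips of the shut fingers; the grasp point (between the pads) lies 19 mm behind it (ctrl.pinch_z is the distance from the TCP to the grasp point, in m); z points along the fingers, y is the line along which they close (so a half turn about z gives the same grasp; the last joint's range is limited). The gripper opens to 85 mm and grips with 20 to 120 N. Pads are 22 mm wide; open, the fingers measure 114 mm over their backs; the gripper's body (76 mm by 85 mm) begins 54 mm behind the grasp point. The pads swing forward as they close: fully open they stand 13 mm farther back than shut.
Start: joints at [-0.206, 0.181, 1.607, -0, 1.354, -0.206], TCP at [0.575, 0, 0.231] pointing down, gripper open.
Joint ranges: [-2.99, 2.99], [-0.89, 2.07], [0.3, 2.58], [-1.14, 4.28], [0, 2.63], [-3.12, 3.12]. Speed limits (rad/s): [2.57, 2.57, 3.01, 3.14, 3.14, 3.14].

INTERFACE

Orientations are given as a unit quaternion [w, x, y, z].
In Python, from bench import ctrl gives the robot as it stands.
- The arm moves only by the tool apply_moves, never from a script. Its argument "moves" is a list of rows, each an object with "jaw": the opening, from 0 (shut) to 1 (fully open); "offset": the shift along the tool's x, y, z in mm, a list of three; "rot": the turn, a rotation vector about the tool's x, y, z in degrees, a list of three. In form: [{"jaw": jaw, "offset": [dx, dy, dz], "rot": [ax, ay, az]}, ...]. A call has exactly 5 rows; each row shifts and turns the commanded pose from where the row before left it, along the tool's axes as they then stand; what a row does not reach is not made up. A row lasts 1/8 s, in which the tool goes at most 62.5 mm and 10.7 degrees, less where a joint would pass 70% of its speed; a pose out of reach is approached as far as the arm can. A call is refused whole if a number of a shift passes 62.5 or a number of a turn 10.7, either way. A call with a gripper value outside its range is refused whole. The fingers move at their own pace and stop on an object; the grip force is fixed at half the most. Time passes only in rows, so rows that do not move let the fingers close, or fill a call up. It gives the time, the measured TCP pose, the force, the opening and the grip force at its end, in the units of the state.
- ctrl.get_obs(): the state, without advancing time (a new reading comes with each control period).
- ctrl.camera(name): name is "scene" or "side" or "wrist"; returns (picture, depth): 420x560x3 uint8, red, green, blue; 420x560 float32, m along the optical axis (not along the pixel's ray), 0 where there is no reading.
- ctrl.camera_params(name): a dict with "K" (3x3 intrinsics, pixels), "cam_to_world" (4x4, takes a point from camera to world coordinates); the wrist camera has in their place "mount" (4x4, takes a point from camera to tool coordinates, whose origin is the TCP and whose axes are the flange's). Camera axes: x right, y down, z forward; pixel columns grow to the right and rows downward; lengths in m; the calibration is good to about 2 mm. A picture is of the moment at which its call begins: read the wrist's pose just before it. camera_params takes no time and is no camera call.
- ctrl.hand_in(): hands the job in; it is judged then, once.
Trained networks look in the newest picture that a camera, given by its name, has taken for a name from the list of things; names that differ only in an ending like _2 or _b are one class to them, and where a whole thing is asked for, a point or a joint stands for the part that bears it (a point fixed in the world has none). Each returns a list of dicts, best first, with "score" (0 to 1); they miss things now and then, are a little off and sometimes report something else, mostly with a low value. They report only what shows in the picture. A call takes as long as a camera call. They do not tell look-alikes from the thing itself.
- ctrl.outline_of(camera, target): "region" (420x560 bool, what is visible of it) and "position" ([column, row] in pixels, amid what is visible of it).
The state is a dict: "time_s": time; "q": joint angles; "dq": joint speeds; "joint_efforts": joint torques, N m; "eef_pos": TCP position; "eef_rot": TCP orientation; "wrist_force": force on the tool from outside, world axes, zero at the start; "torque": the same for the moment, N m; "opening": opening from 0.0 (shut) to 1.0 (fully open); "grasp_force": force on a finger pad.
Only numpy, scipy, OpenCV 4.12 (cv2) and the standard library are available. Lean on these libraries where they do the work, as an engineer would, in place of code of your own. Each camera call takes 0.05 s, during which the arm holds its last target. There are 200 camera calls.

## Working session

There is one attempt and no reset: what is moved stays moved. The work goes in short steps, Python scripts to look and compute and a tool call to move; the robot and the scene stay as the last step left them, time stands still between calls to the robot, and variables do not carry over. Pictures are saved under pics/ and viewed, at most 10 in all, crops included, and the job is handed in when it is done.

Besides the shell and the picture viewer there is one more tool, called after "Request:" as name([rows], argument=value, ...), one row to a line, values as JSON. apply_moves: Moves the arm, as the interface text tells. Its arguments: {"type":"object","properties":{"moves":{"type":"array"}},"required":["moves"]}

```bash
ls; mkdir -p pics
cat > h.py <<'E'
import numpy as np, cv2
from bench import ctrl
from scipy.spatial.transform import Rotation as R
def rot(q): return R.from_quat([q[1],q[2],q[3],q[0]])
def tcp(o=None):
    o=o or ctrl.get_obs(); T=np.eye(4); T[:3,:3]=rot(o['eef_rot']).as_matrix(); T[:3,3]=o['eef_pos']; return T
def c2w(n):
    p=ctrl.camera_params(n); return p['K'],(p['cam_to_world'] if 'cam_to_world' in p else tcp()@p['mount'])
def cloud(n,d,K=None,T=None):
    if K is None: K,T=c2w(n)
    K=np.array(K);T=np.array(T)
    v,u=np.indices(d.shape); P=np.stack([(u-K[0,2])/K[0,0]*d,(v-K[1,2])/K[1,1]*d,d],-1)
    W=P@T[:3,:3].T+T[:3,3]; W[d<=0]=np.nan; return W
def save(n,im): cv2.imwrite('pics/'+n+'.png',cv2.cvtColor(im,cv2.COLOR_RGB2BGR))
E
python3 - <<'E'
from h import *
o=ctrl.get_obs(); print(o)
for n in ['scene','side']:
    K,T=c2w(n); im,d=ctrl.camera(n); save(n,im); W=cloud(n,d,K,T)
    np.savez('/tmp/'+n,im=im,d=d,W=W)
    print(n,np.round(np.array(T),3).tolist())
    for t in ['frame','cradle','catch','mat','dropper','frame_grip','rinse','bowl','sharps','glovebox','casebox','tweezers']:
        for r in ctrl.outline_of(n,t)[:3]:
            m=r['region']; print(t,round(r['score'],2),np.round(r['position']),m.sum(),np.round(np.nanmedian(W[m],0),3) if m.any() else '')
a=cv2.imread('pics/scene.png')
E
```

```text
pics
{'time_s': 0.0, 'q': array([-2.06328232e-01,  1.81545617e-01,  1.60800630e+00, -1.37912899e-05,
        1.35376916e+00, -2.06264619e-01]), 'dq': array([-0.00096783, -0.00032338,  0.0006333 ,  0.00245085, -0.00012286,
       -0.00031038]), 'joint_efforts': array([ 3.41415571e-04, -4.44869328e+01, -3.51340663e+01, -2.51131587e-04,
        9.11703974e-03,  3.43231875e-05]), 'eef_pos': array([5.74456641e-01, 1.10612424e-04, 2.30382391e-01]), 'eef_rot': array([-7.19619995e-04,  7.07127954e-01,  7.07085080e-01, -4.78593148e-04]), 'wrist_force': array([-0.1594442 ,  0.46704066, -0.26651154]), 'torque': array([ 0.00995434, -0.00972284,  0.01962486]), 'grasp_force': 0.0, 'opening': 1.0030452202151556}
scene [[0.816, 0.443, -0.371, 1.002], [0.578, -0.646, 0.499, -0.676], [-0.018, -0.622, -0.783, 1.085], [0.0, 0.0, 0.0, 1.0]]
frame 0.91 [159. 222.] 1528 [ 0.273 -0.227  0.005]
frame 0.82 [264. 115.] 589 [0.263 0.305 0.006]
frame 0.56 [260. 254.] 1683 [ 0.562 -0.155  0.009]
cradle 0.74 [264. 196.] 230 [ 0.468 -0.006  0.05 ]
cradle 0.66 [333. 181.] 3456 [0.592 0.159 0.039]
cradle 0.18 [390. 2
[... 1334 characters left out ...]
 273.] 5687 [0.559 0.187 0.038]
frame_grip 0.9 [396. 214.] 1451 [ 0.27  -0.214  0.005]
frame_grip 0.76 [318. 367.] 3068 [0.277 0.321 0.005]
frame_grip 0.68 [295. 202.] 1144 [ 0.549 -0.142  0.009]
rinse 0.9 [384. 157.] 801 [ 0.362 -0.386  0.084]
rinse 0.62 [302. 238.] 297 [0.459 0.012 0.046]
bowl 0.6 [200. 199.] 984 [ 0.808 -0.02   0.027]
bowl 0.51 [346. 139.] 2144 [ 0.517 -0.441  0.075]
sharps 0.73 [139. 327.] 4479 [0.619 0.457 0.116]
glovebox 0.76 [346. 136.] 2033 [ 0.516 -0.444  0.075]
glovebox 0.6 [196. 199.] 962 [ 0.808 -0.021  0.027]
casebox 0.91 [234. 168.] 1226 [ 0.767 -0.193  0.042]
casebox 0.37 [292. 201.] 1091 [ 0.551 -0.142  0.009]
tweezers 0.56 [162. 257.] 297 [0.763 0.211 0.009]
```

View pics/scene.png

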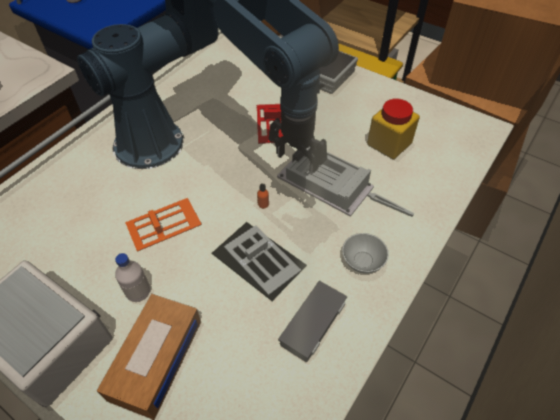

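Run:
```python
import cv2,numpy as np
a=cv2.imread('pics/scene.png')[140:310,190:430]; b=cv2.imread('pics/side.png')[170:340,190:350]
cv2.imwrite('pics/crop1.png',np.hstack([cv2.resize(a,(480,340),interpolation=cv2.INTER_CUBIC),cv2.resize(b,(320,340),interpolation=cv2.INTER_CUBIC)]))
```

```text
(no output)
```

View pics/crop1.png

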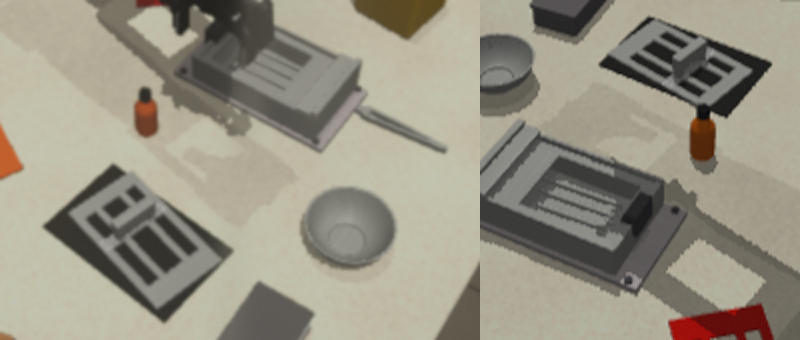

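```bash
cat > fit.py <<'E'
from h import *
def rect(P,pct=1.0):
    # best yaw via minAreaRect of xy
    (c,s,a)=cv2.minAreaRect((P[:,:2]*1000).astype(np.float32)); 
    if s[0]<s[1]: a+=90; s=s[::-1]
    a=(a+90)%180-90
    return np.round(c,1),np.round(s,1),round(a,2)
def clean(P,r=4,n=3):
    from scipy.spatial import cKDTree
    t=cKDTree(P*1000); k=np.array([len(x) for x in t.query_ball_point(P*1000,r)]); return P[k>n]
E
python3 - <<'E'
from fit import *
A=[np.load(f'/tmp/{n}.npz') for n in ['scene','side']]
def sel(a,x0,x1,y0,y1,z0,z1):
    W=a['W']; m=(W[...,0]>x0)&(W[...,0]<x1)&(W[...,1]>y0)&(W[...,1]<y1)&(W[...,2]>z0)&(W[...,2]<z1); return W[m],a['im'][m]
for a in A:
    P,c=sel(a,.42,.70,-.28,-.05,.0055,.02); g=c.astype(float).mean(1)>75; print('frame plate',rect(clean(P[g])),g.sum(),len(g),np.median(P[g][:,2]))
    P,c=sel(a,.42,.70,-.28,-.05,.036,.055);print('bar',rect(clean(P)),len(P),np.median(P[:,2]))
    P,c=sel(a,.40,.74,.06,.32,.007,.013);print('base',rect(clean(P)),len(P), np.median(P[:,2]))
    for z0,z1 in [(.046,.052),(.054,.062),(.062,.068),(.068,.08)]:
        P,c=sel(a,.40,.74,.06,.32,z0,z1);print(z0,rect(clean(P)),len(P))
for f,b in [('plate',(.42,.70,-.28,-.05,.0055,.012)),('bar',(.42,.70,-.28,-.05,.034,.055)),('base',(.40,.74,.06,.32,.007,.013))]:
    P=[];
    for a in A:
        p,c=sel(a,*b); 
        if f=='plate': p=p[c.astype(float).mean(1)>75]
        P.append(p)
    print(f,rect(clean(np.vstack(P))))
E
```

```text
frame plate (array([ 569.1, -151.9]), array([192.2, 111.4]), -14.95) 1739 2357 0.008794403848331855
bar (array([ 549.5, -147.6]), array([62.2, 15.8]), 76.36) 158 0.04408750448909593
base (array([598.8, 132.5]), array([286.1, 114.5]), 23.24) 460 0.010197857855788972
0.046 (array([555.2, 173.1]), array([158.2, 120.9]), 0.46) 493
0.054 (array([570.8, 175.4]), array([207.1, 128. ]), -1.67) 348
0.062 (array([581. , 149.7]), array([183.3, 118.8]), 15.56) 276
0.068 (array([582. , 149.4]), array([224.3, 118. ]), 14.52) 232
frame plate (array([ 567.9, -148.6]), array([183.3, 108.6]), -14.91) 958 1380 0.008767030294826506
bar (array([ 550.6, -143.5]), array([58.5, 12.5]), 72.93) 112 0.043498390509636164
base (array([585.6, 180.3]), array([300.7, 132.1]), -0.5) 831 0.010385911982758067
0.046 (array([557.4, 179.3]), array([189.3, 126.2]), -0.85) 1031
0.054 (array([566.8, 176.9]), array([214.9, 129.7]), -1.08) 493
0.062 (array([565.7, 183.8]), array([212.4, 126.4]), -4.31) 391
0.068 (array([568.2, 177. ]), array([219.6, 123.5]), -0.9) 326
plate (array([ 569.5, -156.8]), array([200.7, 124.9]), -14.86)
bar (array([ 550. , -146.4]), array([64.8, 16.8]), 75.81)
base (array([585.4, 176.3]), array([300.4, 139.5]), -0.99)
```

Run:
```python
from fit import *
o=ctrl.get_obs(); K,T=c2w('wrist'); im,d=ctrl.camera('wrist'); save('w0',im); W=cloud('w',d,K,T); np.savez('/tmp/wrist',im=im,W=W,d=d)
print(ctrl.pinch_z,np.round(T,3).tolist(),np.array(K)[0,0]); 
m=np.isfinite(W[...,0]); print(np.round(np.nanpercentile(W[m],[1,50,99],axis=0),3))
A=[np.load(f'/tmp/{n}.npz') for n in ['scene','side','wrist']]
# section across y at several x: print wall-top points (z .055-.062) y-extent by x bin
for k,a in zip(['scene','side','wrist'],A):
    W=a['W']; P=W[(W[...,0]>.4)&(W[...,0]<.72)&(W[...,1]>.06)&(W[...,1]<.3)&(W[...,2]>.003)&(W[...,2]<.1)]
    for x in np.arange(.46,.68,.04):
        q=P[abs(P[:,0]-x)<.006]; s=q[(q[:,2]>.0555)&(q[:,2]<.06)]; b=q[(q[:,2]>.0075)&(q[:,2]<.0125)]
        if len(q): print(k,round(x,2),'walltop y',np.round(np.sort(s[:,1])*1000)[[0,len(s)//2,-1]] if len(s) else '', len(s),'base y',np.round(b[:,1].min()*1000) if len(b) else '',np.round(b[:,1].max()*1000) if len(b) else '')
    c=P[abs(P[:,1]-.177)<.012]; c=c[np.argsort(c[:,0])]
    # z profile along centre
    for x in np.arange(.43,.73,.006):
        q=c[abs(c[:,0]-x)<.003]
        if len(q): print(int(x*1000),np.round(q[:,2].min()*1000),np.round(q[:,2].max()*1000),end=' | ')
    print()
```

```text
0.0187 [[1.0, -0.0, -0.0, 0.575], [-0.0, -0.963, -0.268, 0.066], [-0.0, 0.268, -0.963, 0.374], [0.0, 0.0, 0.0, 1.0]] 315.0275225360964
[[ 0.235 -0.33  -0.002]
 [ 0.574  0.01   0.001]
 [ 0.912  0.177  0.331]]
scene 0.46 walltop y [114. 147. 162.] 10 base y 110.0 125.0
scene 0.5 walltop y [114. 117. 118.] 6 base y 110.0 115.0
scene 0.54 walltop y [109. 234. 242.] 8 base y 106.0 117.0
scene 0.58 walltop y [112. 233. 240.] 13 base y 107.0 114.0
scene 0.62 walltop y [111. 118. 239.] 13 base y 106.0 114.0
scene 0.66 walltop y [109. 111. 111.] 5 base y 106.0 113.0
430 5.0 8.0 | 436 8.0 11.0 | 442 13.0 13.0 | 460 71.0 78.0 | 466 71.0 76.0 | 472 12.0 76.0 | 478 12.0 73.0 | 484 15.0 54.0 | 490 13.0 53.0 | 496 15.0 22.0 | 502 16.0 26.0 | 508 17.0 25.0 | 514 16.0 16.0 | 520 15.0 21.0 | 526 17.0 23.0 | 532 15.0 29.0 | 538 15.0 26.0 | 544 14.0 25.0 | 550 14.0 28.0 | 556 15.0 27.0 | 562 13.0 27.0 | 568 13.0 26.0 | 574 14.0 26.0 | 580 17.0 28.0 | 586 13.0 27.0 | 592 17.0 26.0 | 604 50.0 50.0 | 610 47.0 55.0 | 616 45.0 55.0 | 622 47.0 56.0 | 628 48.0 53.0 | 634 50.0 56.0 | 640 62.0 62.0 | 646 62.0 69
[... 1354 characters left out ...]
109.0 114.0
wrist 0.58 walltop y [113. 115. 117.] 69 base y 108.0 113.0
wrist 0.62 walltop y [112. 114. 116.] 65 base y 107.0 112.0
wrist 0.66 walltop y [111. 111. 112.] 14 base y 106.0 111.0
436 8.0 11.0 | 442 9.0 12.0 | 448 9.0 12.0 | 478 15.0 58.0 | 484 15.0 52.0 | 490 15.0 50.0 | 496 15.0 19.0 | 502 15.0 24.0 | 508 16.0 25.0 | 514 15.0 26.0 | 520 15.0 26.0 | 526 15.0 25.0 | 532 15.0 25.0 | 538 15.0 25.0 | 544 15.0 26.0 | 550 15.0 25.0 | 556 15.0 25.0 | 562 15.0 26.0 | 568 15.0 26.0 | 574 15.0 25.0 | 580 16.0 26.0 | 586 15.0 25.0 | 592 15.0 25.0 | 598 15.0 25.0 | 604 15.0 51.0 | 610 16.0 52.0 | 616 49.0 52.0 | 622 49.0 51.0 | 628 48.0 51.0 | 634 48.0 51.0 | 640 47.0 52.0 | 646 49.0 51.0 |
```

View pics/w0.png

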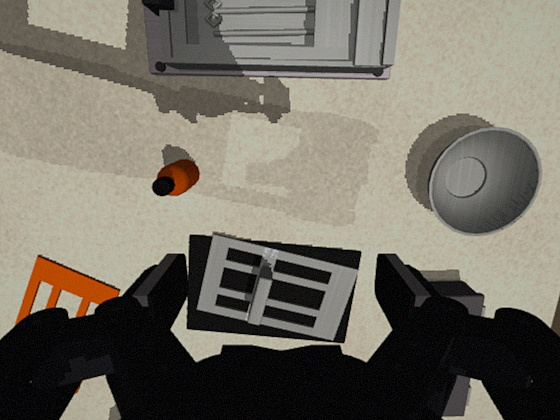

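```bash
cat >> h.py <<'E'
def plan(pos_mm,yaw_tool_y,pitch,n,C=None):
    """n equal rows from commanded/measured pose C to: TCP pos (mm), tool y along world yaw (deg), toe-down pitch (deg)"""
    C=tcp() if C is None else C
    # base down orientation: tool x=world y, tool y=world x ; then pitch about frame y (+ = toe down), then yaw
    D=R.from_matrix(np.array([[0,1,0],[1,0,0],[0,0,-1.]]))
    G=R.from_euler('z',yaw_tool_y,degrees=True)*R.from_euler('y',pitch,degrees=True)*D
    r0=R.from_matrix(C[:3,:3]); rv=(r0.inv()*G).as_rotvec(degrees=True)/n
    p=C[:3,3]*1000; dp=(np.array(pos_mm)-p)/n; r=r0
    for i in range(n):
        print('off',np.round(r.inv().apply(dp),1),'rot',np.round(rv,2)); r=r*R.from_rotvec(rv,degrees=True)
def status():
    o=ctrl.get_obs(); r=rot(o['eef_rot']).as_matrix(); y=r[:,1]
    print('t',round(o['time_s'],2),'pos',np.round(o['eef_pos']*1000,1),'yaw',round(np.degrees(np.arctan2(y[1],y[0])),2),'pitch',round(np.degrees(np.arcsin(-y[2])),2),'roll',round(np.degrees(np.arcsin(r[2,0])),2),'F',np.round(o['wrist_force'],1),'M',np.round(o['torque'],2),'open',round(o['opening'],3),'g',round(o['grasp_force'],1))
E
python3 - <<'E'
from h import *
status(); plan((550,-145.5,70),-14.9,0,4)
E
```

```text
t 1.35 pos [575.    0.  231.3] yaw 0.0 pitch -0.0 roll 0.0 F [-0.2 -0.7  0.8] M [-0.01  0.02  0.03] open 0.998 g 0.0
off [-36.4  -6.3  40.3] rot [ 0.   -0.    3.73]
off [-36.7  -3.9  40.3] rot [ 0.   -0.    3.73]
off [-36.9  -1.5  40.3] rot [ 0.   -0.    3.73]
off [-36.9   0.9  40.3] rot [ 0.   -0.    3.73]
```

Request:
apply_moves([
  {"jaw": 1,"offset": [-36.4,-6.3,40],"rot": [0,0,3.7]},
  {"jaw": 1,"offset": [-36.7,-3.9,40],"rot": [0,0,3.7]},
  {"jaw": 1,"offset": [-36.9,-1.5,40],"rot": [0,0,3.7]},
  {"jaw": 1,"offset": [-36.9,0.9,40],"rot": [0,0,3.8]},
  {"jaw": 1,"offset": [0,0,0],"rot": [0,0,0]},
])

```text
time_s: 1.98
eef_pos: [0.5471, -0.1466, 0.0678]
eef_rot: [-0.003, 0.794, 0.608, -0.002]
wrist_force: [-0.3, 0.0, 0.8]
opening: 1.003
grasp_force: 0.0
```

Run:
```python
from fit import *
status(); K,T=c2w('wrist'); im,d=ctrl.camera('wrist'); save('w1',im); W=cloud('w',d,K,T)
P=W[(W[...,0]>.4)&(W[...,0]<.72)&(W[...,1]>-.26)&(W[...,1]<-.07)]; c=im[(W[...,0]>.4)&(W[...,0]<.72)&(W[...,1]>-.26)&(W[...,1]<-.07)]
b=P[(P[:,2]>.040)&(P[:,2]<.047)]; print('bar',rect(b),len(b))
m=(P[:,2]>.006)&(P[:,2]<.011)&(c.astype(float).mean(1)>70); print('plate',rect(clean(P[m],3,4)))
```

```text
t 1.98 pos [ 547.1 -146.6   67.8] yaw -15.11 pitch 0.38 roll 0.06 F [-0.3  0.   0.8] M [ 0.01 -0.05  0.04] open 1.003 g 0.0
bar (array([ 549.2, -145.7]), array([63.5, 16.1]), 75.1) 2956
plate (array([ 568.9, -151.5]), array([192.3, 110.3]), -14.89)
```

View pics/w1.png

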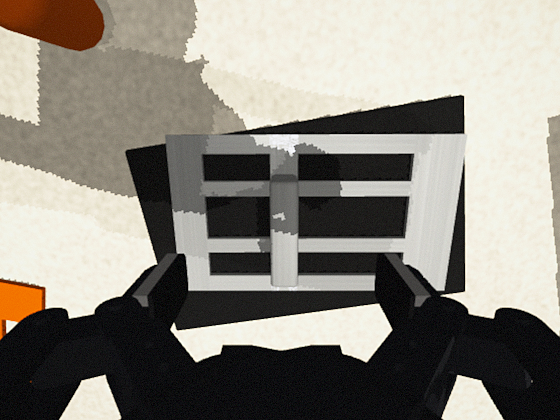

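Request:
apply_moves([
  {"jaw": 1,"offset": [0,-0.5,20],"rot": [0,0,0]},
  {"jaw": 1,"offset": [0,0,20],"rot": [0,0,0]},
  {"jaw": 1,"offset": [0,0,10],"rot": [0,0,0]},
  {"jaw": 1,"offset": [0,0,7],"rot": [0,0,0]},
  {"jaw": 1,"offset": [0,0,0],"rot": [0,0,0]},
])

```text
time_s: 2.65
eef_pos: [0.5494, -0.1452, 0.014]
eef_rot: [-0.0, 0.793, 0.61, -0.0]
wrist_force: [-0.3, -0.2, 1.0]
opening: 0.997
grasp_force: 0.0
```

```bash
python3 -c "
from h import *
status()"
```

```text
t 2.65 pos [ 549.4 -145.2   14. ] yaw -14.88 pitch 0.03 roll 0.01 F [-0.3 -0.2  1. ] M [-0.    0.02 -0.03] open 0.997 g 0.0
```

Positioned; close and lift.

Request:
apply_moves([
  {"jaw": 0,"offset": [0,0,0],"rot": [0,0,0]},
  {"jaw": 0,"offset": [0,0,0],"rot": [0,0,0]},
  {"jaw": 0,"offset": [0,0,0],"rot": [0,0,0]},
  {"jaw": 0,"offset": [0,0,0],"rot": [0,0,0]},
  {"jaw": 0,"offset": [0,0,0],"rot": [0,0,0]},
])

```text
time_s: 3.28
eef_pos: [0.5498, -0.1456, 0.0147]
eef_rot: [0.0, 0.793, 0.609, 0.0]
wrist_force: [-0.3, 0.6, 3.1]
opening: 0.174
grasp_force: 59.8
```

Request:
apply_moves([
  {"jaw": 0,"offset": [0,0,0],"rot": [0,0,0]},
  {"jaw": 0,"offset": [0,0,0],"rot": [0,0,0]},
  {"jaw": 0,"offset": [0,0,-5],"rot": [0,0,0]},
  {"jaw": 0,"offset": [0,0,-15],"rot": [0,0,0]},
  {"jaw": 0,"offset": [0,0,-30],"rot": [0,0,0]},
])

```text
time_s: 3.9
eef_pos: [0.5482, -0.1447, 0.0639]
eef_rot: [-0.002, 0.793, 0.609, -0.001]
wrist_force: [-0.1, 0.8, -2.0]
opening: 0.177
grasp_force: 58.9
```

```bash
python3 -c "
from h import *
status()"
```

```text
t 3.9 pos [ 548.2 -144.7   63.9] yaw -14.9 pitch 0.2 roll 0.04 F [-0.1  0.8 -2. ] M [ 0.02 -0.01  0.04] open 0.177 g 58.9
```

```bash
cat >> h.py <<'E'
G=dict(tx=567.,y0=176.3,x0=560.,yaw=-1.2,dx=-115.,dz=10.5,dy=0.)
def tgt(toe,h,th,g=G):
    """TCP pos for toe bottom corner at tray-x `toe`(mm from est. tray centre), h above seat, pitch th"""
    a=np.radians(th); X=toe+g['dx']*np.cos(a)+g['dz']*np.sin(a); Z=50+h-g['dx']*np.sin(a)+g['dz']*np.cos(a)
    w=np.radians(g['yaw']); cx,cy=g['tx'],g['y0']+(g['tx']-g['x0'])*np.tan(w)
    return np.array([cx+X*np.cos(w)-g['dy']*np.sin(w),cy+X*np.sin(w)+g['dy']*np.cos(w),Z])
E
python3 - <<'E'
from h import *
status(); t=tgt(63,50,9.5);print(t)
C=tcp(); C[2,3]=.15; C[0,3]+=.001; plan(t,-1.2,9.5,6,C)
E
```

```text
t 3.9 pos [ 548.2 -144.7   63.9] yaw -14.9 pitch 0.2 roll 0.04 F [-0.1  0.8 -2. ] M [ 0.02 -0.01  0.04] open 0.177 g 58.9
[518.32083417 177.17305407 129.33647349]
off [ 50.5 -18.8   3.5] rot [ 1.54 -0.2  -2.28]
off [ 51.2 -16.6   3.8] rot [ 1.54 -0.2  -2.28]
off [ 51.9 -14.5   4.1] rot [ 1.54 -0.2  -2.28]
off [ 52.4 -12.3   4.3] rot [ 1.54 -0.2  -2.28]
off [ 52.9 -10.1   4.4] rot [ 1.54 -0.2  -2.28]
off [53.2 -7.8  4.4] rot [ 1.54 -0.2  -2.28]
```

Request:
apply_moves([
  {"jaw": 0,"offset": [0,0,-43],"rot": [0,0,0]},
  {"jaw": 0,"offset": [0,0,-43],"rot": [0,0,0]},
  {"jaw": 0,"offset": [40,-15,0],"rot": [0,0,-2]},
  {"jaw": 0,"offset": [52,-15,0],"rot": [0,0,-2.5]},
  {"jaw": 0,"offset": [52,-13,0],"rot": [0,0,-2.5]},
])

```text
time_s: 4.53
eef_pos: [0.5386, 0.0059, 0.1512]
eef_rot: [0.0, 0.754, 0.657, 0.0]
wrist_force: [1.1, 0.4, -1.7]
opening: 0.175
grasp_force: 59.0
```

Request:
apply_moves([
  {"jaw": 0,"offset": [52,-12,0],"rot": [2,0,-2.5]},
  {"jaw": 0,"offset": [52,-8,0],"rot": [2.5,0,-2.2]},
  {"jaw": 0,"offset": [45,-4,0],"rot": [2.5,0,-2]},
  {"jaw": 0,"offset": [20,0,0],"rot": [2.5,0,0]},
  {"jaw": 0,"offset": [0,0,0],"rot": [0,0,0]},
])

```text
time_s: 5.15
eef_pos: [0.5301, 0.1768, 0.1515]
eef_rot: [-0.061, 0.711, 0.698, -0.055]
wrist_force: [0.5, -0.5, -2.5]
opening: 0.176
grasp_force: 59.1
```

Run:
```python
from fit import *
status(); K,T=c2w('wrist'); Tt=tcp(); im,d=ctrl.camera('wrist'); save('w2',im); W=cloud('w',d,K,T); np.savez('/tmp/w2',W=W,im=im,d=d,Tt=Tt)
L=(W-Tt[:3,3])@Tt[:3,:3]*1000  # tool coords mm
# frame coords relative to TCP: fx=tool y, fy=tool x, fz=-tool z
F=np.stack([L[...,1],L[...,0],-L[...,2]],-1)
m=(abs(F[...,0]-20)<120)&(abs(F[...,1])<65)&(abs(F[...,2]+6)<7); P=F[m]
print(m.sum(), np.round(np.percentile(P,[1,50,99],axis=0),1), rect(clean(P/1000,3,4)))
A=np.c_[P[:,:2],np.ones(len(P))]; k=abs(P[:,2]-np.median(P[:,2]))<3; s=np.linalg.lstsq(A[k],P[k,2],rcond=None)[0]; print('plate top plane slope deg',np.degrees(s[:2]),s[2])
```

```text
t 5.15 pos [530.1 176.8 151.5] yaw -1.01 pitch 9.47 roll 0.37 F [ 0.5 -0.5 -2.5] M [-0.06 -0.11  0.02] open 0.176 g 59.1
34541 [[-73.9 -50.6  -9.8]
 [ 41.   22.7  -6.5]
 [114.1  53.9  -5.1]] (array([20.4, -1.3]), array([191.7, 110.8]), 0.05)
plate top plane slope deg [-0.01880943  0.06898305] -6.5623112200227975
```

View pics/w2.png

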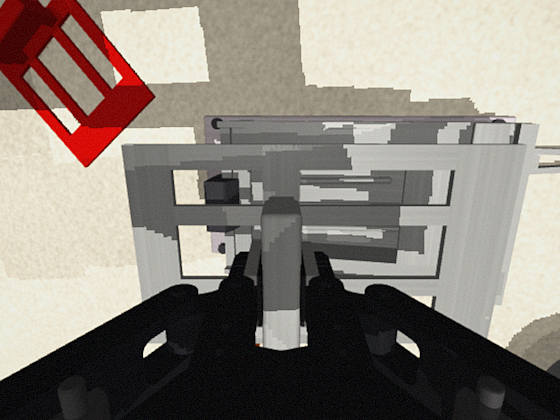

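Run:
```python
from fit import *
z=np.load('/tmp/w2.npz'); W=z['W']*1000; im=z['im']
x,y,h=W[...,0],W[...,1],W[...,2]
b=(h>7)&(h<13)&(y>236)&(x>430)&(x<720)
w=(h>55.5)&(h<60.5)&(y>225)&(y<250)&(x>430)&(x<720)
for nm,m in [('base',b),('wall',w)]:
    for xx in range(450,690,20):
        s=y[m&(abs(x-xx)<5)]
        if len(s)>5: print(nm,xx,np.round(np.percentile(s,[2,98]),1),len(s))
print('base x ext',np.percentile(x[b],[1,99]))
# catch dark + top z~73
c=(h>69)&(h<76)&(abs(y-177)<30)&(x>440)&(x<500); print('catch top',c.sum(),np.round(np.percentile(W[c],[2,50,98],axis=0),1) if c.sum() else '')
l=(h>62)&(h<68)&(x>600)&(x<700)&(y>225); print('lip',l.sum(),np.round(np.percentile(W[l],[2,98],axis=0),1) if l.sum() else '')
e=(h>47.5)&(h<52.5)&(abs(y-185)<45)&(x>590)&(x<650); print('ledge',e.sum(),np.round(np.percentile(x[e],[1,99]),1) if e.sum() else '')
```

```text
base 450 [241.6 246.9] 44
base 470 [242.  246.5] 66
base 490 [241.7 246.1] 65
base 510 [241.3 245.7] 68
base 530 [241.  245.3] 66
base 550 [240.7 244.8] 61
base 570 [240.3 243.7] 60
base 590 [240.  243.3] 60
base 610 [239.6 243. ] 61
base 630 [239.3 242.6] 64
base 650 [238.2 242.2] 81
base 670 [237.9 241.8] 83
wall 470 [237.3 241.6] 66
wall 490 [237.6 241.3] 77
wall 510 [237.3 240.9] 79
wall 530 [236.3 240.6] 93
wall 550 [236.  240.3] 104
wall 570 [235.8 239.9] 90
wall 590 [235.5 239. ] 89
wall 610 [234.6 238.6] 107
wall 630 [234.3 238.3] 111
base x ext [437.35278948 691.67749275]
catch top 742 [[458.4 159.1  69.5]
 [467.6 187.7  73. ]
 [476.  198.6  74.4]]
lip 956 [[643.6 225.4  63.5]
 [668.1 237.9  67.1]]
ledge 3446 [592.7 645.7]
```

```bash
sed -i 's/^G=.*/G=dict(tx=569.,y0=176.3,x0=567.,yaw=-1.25,dx=-115.3,dz=10.5,dy=0.8)/' h.py
python3 - <<'E'
from h import *
status(); t=tgt(63,22,9.5);print(t); plan(t,-1.25,9.5,3)
E
```

```text
t 5.2 pos [530.  175.7 151.3] yaw -1.08 pitch 9.46 roll 0.35 F [-0.2 -0.4 -2.2] M [-0.03 -0.08 -0.05] open 0.177 g 59.1
[520.04337919 178.12478753 101.38598777]
off [ 0.6 -0.5 17. ] rot [ 0.01 -0.11  0.06]
off [ 0.7 -0.5 17. ] rot [ 0.01 -0.11  0.06]
off [ 0.7 -0.5 17. ] rot [ 0.01 -0.11  0.06]
```

Request:
apply_moves([
  {"jaw": 0,"offset": [0.7,-0.5,17],"rot": [0,-0.12,0.06]},
  {"jaw": 0,"offset": [0.7,-0.5,17],"rot": [0,-0.12,0.06]},
  {"jaw": 0,"offset": [0.7,-0.5,17],"rot": [0,-0.12,0.06]},
  {"jaw": 0,"offset": [0,0,0],"rot": [0,0,0]},
  {"jaw": 0,"offset": [0,0,0],"rot": [0,0,0]},
])

```text
time_s: 5.82
eef_pos: [0.5205, 0.1779, 0.1012]
eef_rot: [-0.059, 0.713, 0.696, -0.058]
wrist_force: [-0.3, -0.1, -2.2]
opening: 0.178
grasp_force: 59.0
```

Run:
```python
from h import *
status(); K,T=c2w('side'); im,d=ctrl.camera('side'); c=im[180:320,170:340]; save('s3',cv2.resize(c,None,fx=3.5,fy=3.5,interpolation=cv2.INTER_CUBIC))
t=tgt(63,4,9.5);print(t); plan(t,-1.25,9.5,3)
```

```text
t 5.83 pos [520.5 177.9 101.2] yaw -1.34 pitch 9.47 roll -0.02 F [-0.3 -0.1 -2.2] M [ 0.04 -0.15  0.  ] open 0.178 g 59.0
[520.04337919 178.12478753  83.38598777]
off [0.  0.7 6. ] rot [ 0.03 -0.   -0.03]
off [0.  0.7 6. ] rot [ 0.03 -0.   -0.03]
off [0.  0.7 6. ] rot [ 0.03 -0.   -0.03]
```

View pics/s3.png

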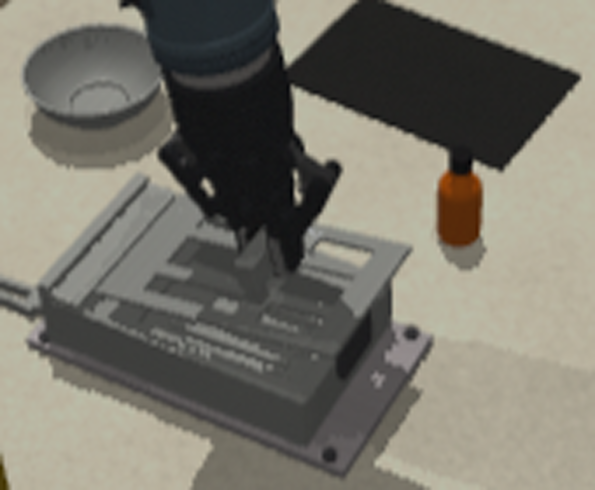

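Request:
apply_moves([
  {"jaw": 0,"offset": [0,0.7,6],"rot": [0,0,0]},
  {"jaw": 0,"offset": [0,0.7,6],"rot": [0,0,0]},
  {"jaw": 0,"offset": [0,0.7,6],"rot": [0,0,0]},
  {"jaw": 0,"offset": [0,0,0],"rot": [0,0,0]},
  {"jaw": 0,"offset": [0,0,0],"rot": [0,0,0]},
])

```text
time_s: 6.5
eef_pos: [0.5193, 0.178, 0.083]
eef_rot: [-0.059, 0.713, 0.696, -0.058]
wrist_force: [-0.8, 0.4, -1.9]
opening: 0.177
grasp_force: 59.0
```

Run:
```python
from h import *
status(); print(tgt(63,1.5,9.5)); plan(tgt(63,1.5,9.5),-1.25,9.5,1)
```

```text
t 6.5 pos [519.3 178.   83. ] yaw -1.33 pitch 9.49 roll -0.02 F [-0.8  0.4 -1.9] M [ 0.02 -0.11  0.04] open 0.177 g 59.0
[520.04337919 178.12478753  80.88598777]
off [0.1 1.  2. ] rot [ 0.01  0.   -0.08]
```

Request:
apply_moves([
  {"jaw": 0,"offset": [0,0.8,2],"rot": [0,0,0]},
  {"jaw": 0,"offset": [0,5.9,-1],"rot": [0,0,0]},
  {"jaw": 0,"offset": [0,5.9,-1],"rot": [0,0,0]},
  {"jaw": 0,"offset": [0,5.9,-1],"rot": [0,0,0]},
  {"jaw": 0,"offset": [0,0,0],"rot": [0,0,0]},
])

```text
time_s: 7.12
eef_pos: [0.5384, 0.1775, 0.081]
eef_rot: [-0.059, 0.713, 0.696, -0.058]
wrist_force: [-0.6, 0.4, -1.9]
opening: 0.176
grasp_force: 59.0
```

```bash
cat >> h.py <<'E'
def toe(g=G):
    T=tcp(); p=(T[:3,3]+T[:3,:3]@np.array([-g['dy'],-g['dx'],g['dz']])/1000)*1000
    print('toe tray-x',round(p[0]-g['tx'],1),'y dev',round(p[1]-(g['y0']+(p[0]-g['x0'])*np.tan(np.radians(g['yaw']))),1),'h',round(p[2]-50,1))
E
python3 - <<'E'
from h import *
status(); toe()
E
```

```text
t 7.12 pos [538.4 177.5  81. ] yaw -1.35 pitch 9.46 roll -0.01 F [-0.6  0.4 -1.9] M [-0.08 -0.09 -0.01] open 0.176 g 59.0
toe tray-x 81.3 y dev -0.4 h 1.7
```

Request:
apply_moves([
  {"jaw": 0,"offset": [0,3,-0.5],"rot": [0,0,0]},
  {"jaw": 0,"offset": [0,3,-0.5],"rot": [0,0,0]},
  {"jaw": 0,"offset": [0,2,-0.3],"rot": [0,0,0]},
  {"jaw": 0,"offset": [0,1,-0.2],"rot": [0,0,0]},
  {"jaw": 0,"offset": [0,1,-0.2],"rot": [0,0,0]},
])

```text
time_s: 7.75
eef_pos: [0.5478, 0.1773, 0.081]
eef_rot: [-0.059, 0.713, 0.696, -0.058]
wrist_force: [-0.5, 0.1, -2.8]
opening: 0.174
grasp_force: 59.0
```

Run:
```python
from h import *
status(); toe()
```

```text
t 7.75 pos [547.8 177.3  81. ] yaw -1.34 pitch 9.5 roll -0.02 F [-0.5  0.1 -2.8] M [ 0.04 -0.1   0.05] open 0.174 g 59.0
toe tray-x 90.8 y dev -0.4 h 1.6
```

Request:
apply_moves([
  {"jaw": 0,"offset": [0,0.5,-0.08],"rot": [0,0,0]},
  {"jaw": 0,"offset": [0,0.5,-0.08],"rot": [0,0,0]},
  {"jaw": 0,"offset": [0,0.5,-0.08],"rot": [0,0,0]},
  {"jaw": 0,"offset": [0,0.5,-0.08],"rot": [0,0,0]},
  {"jaw": 0,"offset": [0,0.3,-0.05],"rot": [0,0,0]},
])

```text
time_s: 8.38
eef_pos: [0.5502, 0.1773, 0.081]
eef_rot: [-0.059, 0.713, 0.696, -0.058]
wrist_force: [0.6, 0.7, -2.5]
opening: 0.172
grasp_force: 59.0
```

Request:
apply_moves([
  {"jaw": 0,"offset": [0,0.4,-0.07],"rot": [0,0,0]},
  {"jaw": 0,"offset": [0,0.4,-0.07],"rot": [0,0,0]},
  {"jaw": 0,"offset": [0,0.4,-0.07],"rot": [0,0,0]},
  {"jaw": 0,"offset": [0,0.4,-0.07],"rot": [0,0,0]},
  {"jaw": 0,"offset": [0,0,0],"rot": [0,0,0]},
])

```text
time_s: 9.0
eef_pos: [0.5518, 0.1772, 0.081]
eef_rot: [-0.059, 0.713, 0.696, -0.058]
wrist_force: [0.8, 0.3, -2.6]
opening: 0.183
grasp_force: 59.0
```

Request:
apply_moves([
  {"jaw": 0,"offset": [0,0.4,-0.07],"rot": [0,0,0]},
  {"jaw": 0,"offset": [0,0.4,-0.07],"rot": [0,0,0]},
  {"jaw": 0,"offset": [0,0.4,-0.07],"rot": [0,0,0]},
  {"jaw": 0,"offset": [0,0.2,-0.03],"rot": [0,0,0]},
  {"jaw": 0,"offset": [0,0,0],"rot": [0,0,0]},
])

```text
time_s: 9.62
eef_pos: [0.5533, 0.1772, 0.081]
eef_rot: [-0.059, 0.713, 0.696, -0.058]
wrist_force: [0.3, 0.3, -2.3]
opening: 0.179
grasp_force: 59.0
```

Request:
apply_moves([
  {"jaw": 0,"offset": [0,0.4,-0.07],"rot": [0,0,0]},
  {"jaw": 0,"offset": [0,0.3,-0.05],"rot": [0,0,0]},
  {"jaw": 0,"offset": [0,0.3,-0.05],"rot": [0,0,0]},
  {"jaw": 0,"offset": [0,0.2,-0.03],"rot": [0,0,0]},
  {"jaw": 0,"offset": [0,0,0],"rot": [0,0,0]},
])

```text
time_s: 10.25
eef_pos: [0.5541, 0.1771, 0.0809]
eef_rot: [-0.059, 0.713, 0.696, -0.058]
wrist_force: [-1.4, -0.5, -0.8]
opening: 0.177
grasp_force: 59.2
```

Request:
apply_moves([
  {"jaw": 0,"offset": [0,0.3,-0.05],"rot": [0,0,0]},
  {"jaw": 0,"offset": [0,0.2,-0.03],"rot": [0,0,0]},
  {"jaw": 0,"offset": [0,0,0],"rot": [0,0,0]},
  {"jaw": 0,"offset": [0,0,0],"rot": [0,0,0]},
  {"jaw": 0,"offset": [0,0,0],"rot": [0,0,0]},
])

```text
time_s: 10.88
eef_pos: [0.5542, 0.1771, 0.0809]
eef_rot: [-0.06, 0.713, 0.696, -0.059]
wrist_force: [-4.5, 0.1, 0.7]
opening: 0.173
grasp_force: 59.4
```

Run:
```python
from h import *
status(); toe()
```

```text
t 10.88 pos [554.2 177.1  80.9] yaw -1.33 pitch 9.58 roll -0.03 F [-4.5  0.1  0.7] M [-0.1   0.71  0.02] open 0.173 g 59.4
toe tray-x 97.1 y dev -0.4 h 1.4
```

Run:
```python
from h import *
plan(tgt(96.9,0.9,6.5),-1.25,6.5,4)
```

```text
off [ 0.1 -0.1  1.7] rot [-0.77  0.01 -0.02]
off [ 0.1 -0.2  1.7] rot [-0.77  0.01 -0.02]
off [ 0.1 -0.2  1.7] rot [-0.77  0.01 -0.02]
off [ 0.1 -0.2  1.7] rot [-0.77  0.01 -0.02]
```

Request:
apply_moves([
  {"jaw": 0,"offset": [0.1,-0.1,1.7],"rot": [-0.77,0,0]},
  {"jaw": 0,"offset": [0.1,-0.2,1.7],"rot": [-0.77,0,0]},
  {"jaw": 0,"offset": [0.1,-0.2,1.7],"rot": [-0.77,0,0]},
  {"jaw": 0,"offset": [0.1,-0.2,1.7],"rot": [-0.77,0,0]},
  {"jaw": 0,"offset": [0,0,0],"rot": [0,0,0]},
])

```text
time_s: 11.5
eef_pos: [0.553, 0.1776, 0.0742]
eef_rot: [-0.04, 0.714, 0.698, -0.039]
wrist_force: [-2.8, -1.3, -2.1]
opening: 0.178
grasp_force: 59.2
```

Run:
```python
from h import *
status(); toe(); print(tgt(97.2,0.5,4.5)); plan(tgt(97.2,0.5,4.5),-1.25,4.5,4)
```

```text
t 11.5 pos [553.  177.6  74.2] yaw -1.33 pitch 6.41 roll -0.02 F [-2.8 -1.3 -2.1] M [-0.18  0.7   0.08] open 0.178 g 59.2
toe tray-x 97.4 y dev -0.0 h 0.9
[552.10073051 177.42529364  70.01396574]
off [-0.  -0.1  1.1] rot [-0.48  0.   -0.02]
off [-0.  -0.1  1.1] rot [-0.48  0.   -0.02]
off [-0.  -0.1  1.1] rot [-0.48  0.   -0.02]
off [-0.  -0.1  1.1] rot [-0.48  0.   -0.02]
```

Request:
apply_moves([
  {"jaw": 0,"offset": [0,0,1.1],"rot": [-0.5,0,0]},
  {"jaw": 0,"offset": [0,0,1.1],"rot": [-0.5,0,0]},
  {"jaw": 0,"offset": [0,0,1.1],"rot": [-0.5,0,0]},
  {"jaw": 0,"offset": [0,0,0.8],"rot": [-0.4,0,0]},
  {"jaw": 0,"offset": [0,0,0],"rot": [0,0,0]},
])

```text
time_s: 12.12
eef_pos: [0.5524, 0.1775, 0.0703]
eef_rot: [-0.028, 0.715, 0.698, -0.028]
wrist_force: [-5.7, -0.8, 0.6]
opening: 0.174
grasp_force: 59.6
```

Run:
```python
from h import *
status(); toe(); plan(tgt(97.4,0.2,2.5),-1.25,2.5,4)
```

```text
t 12.12 pos [552.4 177.5  70.3] yaw -1.33 pitch 4.56 roll -0.03 F [-5.7 -0.8  0.6] M [-0.24  0.87  0.06] open 0.174 g 59.6
toe tray-x 97.5 y dev -0.0 h 0.7
off [-0.  -0.1  1.2] rot [-0.52  0.01 -0.02]
off [-0.  -0.1  1.2] rot [-0.52  0.01 -0.02]
off [-0.  -0.1  1.2] rot [-0.52  0.01 -0.02]
off [-0.  -0.1  1.2] rot [-0.52  0.01 -0.02]
```

Request:
apply_moves([
  {"jaw": 0,"offset": [0,-0.3,1.1],"rot": [-0.5,0,0]},
  {"jaw": 0,"offset": [0,-0.1,1.1],"rot": [-0.5,0,0]},
  {"jaw": 0,"offset": [0,-0.1,1.1],"rot": [-0.5,0,0]},
  {"jaw": 0,"offset": [0,0,0],"rot": [0,0,0]},
  {"jaw": 0,"offset": [0,0,0],"rot": [0,0,0]},
])

```text
time_s: 12.75
eef_pos: [0.552, 0.1775, 0.0673]
eef_rot: [-0.019, 0.715, 0.699, -0.019]
wrist_force: [-5.2, -1.4, 1.5]
opening: 0.176
grasp_force: 59.8
```

Run:
```python
from h import *
status(); toe(); plan(tgt(97.4,0.1,1.5),-1.25,1.5,3)
```

```text
t 12.75 pos [552.  177.5  67.3] yaw -1.33 pitch 3.03 roll -0.02 F [-5.2 -1.4  1.5] M [-0.22  0.85  0.06] open 0.176 g 59.8
toe tray-x 97.6 y dev -0.0 h 0.7
off [-0.  -0.1  1.2] rot [-0.51  0.01 -0.03]
off [-0.  -0.1  1.2] rot [-0.51  0.01 -0.03]
off [-0.  -0.2  1.2] rot [-0.51  0.01 -0.03]
```

Request:
apply_moves([
  {"jaw": 0,"offset": [0,-0.2,1.2],"rot": [-0.5,0,0]},
  {"jaw": 0,"offset": [0,-0.2,1.2],"rot": [-0.5,0,0]},
  {"jaw": 0,"offset": [0,-0.1,1.2],"rot": [-0.5,0,0]},
  {"jaw": 0,"offset": [0,0,0],"rot": [0,0,0]},
  {"jaw": 0,"offset": [0,0,0],"rot": [0,0,0]},
])

```text
time_s: 13.38
eef_pos: [0.5517, 0.1776, 0.0638]
eef_rot: [-0.009, 0.715, 0.699, -0.009]
wrist_force: [-5.8, -0.9, 0.7]
opening: 0.176
grasp_force: 59.8
```

Run:
```python
from h import *
status(); toe(); plan(tgt(97.4,0.0,0),-1.25,0,3)
```

```text
t 13.38 pos [551.7 177.6  63.8] yaw -1.33 pitch 1.5 roll -0.02 F [-5.8 -0.9  0.7] M [-0.29  0.68  0.05] open 0.176 g 59.8
toe tray-x 97.6 y dev -0.0 h 0.3
off [-0.  -0.2  1.1] rot [-0.5   0.01 -0.03]
off [-0.  -0.2  1.1] rot [-0.5   0.01 -0.03]
off [-0.  -0.2  1.1] rot [-0.5   0.01 -0.03]
```

Request:
apply_moves([
  {"jaw": 0,"offset": [0,-0.2,1],"rot": [-0.5,0,0]},
  {"jaw": 0,"offset": [0,-0.2,1],"rot": [-0.5,0,0]},
  {"jaw": 0,"offset": [0,-0.2,1],"rot": [-0.5,0,0]},
  {"jaw": 0,"offset": [0,0,0.3],"rot": [0,0,0]},
  {"jaw": 0,"offset": [0,0,0],"rot": [0,0,0]},
])

```text
time_s: 14.0
eef_pos: [0.5514, 0.1777, 0.0607]
eef_rot: [0.0, 0.715, 0.699, 0.0]
wrist_force: [-2.5, -0.8, 2.0]
opening: 0.176
grasp_force: 59.9
```

Run:
```python
from h import *
status(); toe()
K,T=c2w('side'); im,d=ctrl.camera('side'); c=im[210:320,190:320]; save('s4',cv2.resize(c,None,fx=5,fy=5,interpolation=cv2.INTER_CUBIC))
W=cloud('side',d,K,T)*1000; r=ctrl.outline_of('side','catch')
for q in r[:1]:
    m=q['region']; t=m&(W[...,2]>68); print(q['score'],np.round(np.percentile(W[t],[5,50,95],axis=0),1))
w0=np.load('/tmp/side.npz')['W']*1000; t=(w0[...,2]>69)&(w0[...,2]<77)&(abs(w0[...,1]-179)<20)&(w0[...,0]<500)&(w0[...,0]>440); print(np.round(np.percentile(w0[t],[5,50,95],axis=0),1))
t=(W[...,2]>69)&(W[...,2]<77)&(abs(W[...,1]-179)<20)&(W[...,0]<500)&(W[...,0]>440); print(np.round(np.percentile(W[t],[5,50,95],axis=0),1))
```

```text
t 14.0 pos [551.4 177.7  60.7] yaw -1.34 pitch -0.05 roll -0.0 F [-2.5 -0.8  2. ] M [-0.09  0.44  0.03] open 0.176 g 59.9
toe tray-x 97.7 y dev 0.1 h 0.3
0.54 [[459.6 164.7  69.4]
 [466.9 181.6  73.2]
 [475.1 198.3  76.2]]
[[459.7 161.7  70.4]
 [467.7 180.1  73.2]
 [475.4 198.   75.7]]
[[459.4 160.2  70.2]
 [467.3 179.4  73.2]
 [475.9 197.9  76. ]]
```

View pics/s4.png

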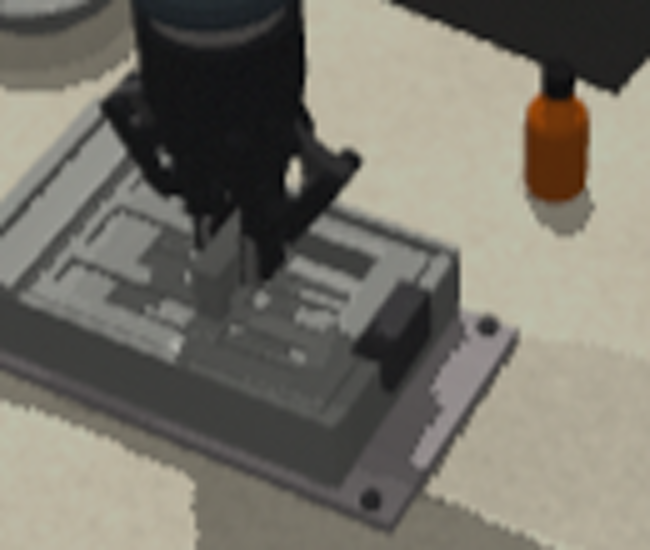

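Request:
apply_moves([
  {"jaw": 0.5,"offset": [0,0,0],"rot": [0,0,0]},
  {"jaw": 0.8,"offset": [0,0,0],"rot": [0,0,0]},
  {"jaw": 0.8,"offset": [0,0,0],"rot": [0,0,0]},
  {"jaw": 0.8,"offset": [0,0,0],"rot": [0,0,0]},
  {"jaw": 0.8,"offset": [0,0,0],"rot": [0,0,0]},
])

```text
time_s: 14.72
eef_pos: [0.5509, 0.1776, 0.0602]
eef_rot: [0.0, 0.715, 0.699, -0.0]
wrist_force: [-0.1, -0.1, 0.3]
opening: 0.796
grasp_force: 0.0
```

Request:
apply_moves([
  {"jaw": 0.8,"offset": [0,0,-5],"rot": [0,0,0]},
  {"jaw": 0.8,"offset": [0,0,-20],"rot": [0,0,0]},
  {"jaw": 0.8,"offset": [0,0,-40],"rot": [0,0,0]},
  {"jaw": 0.8,"offset": [0,0,-40],"rot": [0,0,0]},
  {"jaw": 0.8,"offset": [0,0,-20],"rot": [0,0,0]},
])

```text
time_s: 15.35
eef_pos: [0.5525, 0.1779, 0.1898]
eef_rot: [0.002, 0.715, 0.699, 0.002]
wrist_force: [0.2, -0.4, 0.5]
opening: 0.8
grasp_force: 0.0
```

Run:
```python
from fit import *
status(); K,T=c2w('wrist'); im,d=ctrl.camera('wrist'); save('w5',im); W=cloud('w',d,K,T)*1000
x,y,h=W[...,0],W[...,1],W[...,2]
for n,r in [('toe strip',(605,635,130,225)),('heel strip',(484,494,130,225)),('left',(520,600,128,133)),('right',(520,600,222,227))]:
    m=(x>r[0])&(x<r[1])&(y>r[2])&(y<r[3])&(h>44)&(h<75); print(n,m.sum(),np.round(np.percentile(h[m],[10,50,90]),1) if m.sum() else '')
t=(h>69)&(h<77)&(abs(y-179)<22)&(x<500)&(x>440); print('catch',t.sum(),np.round(np.percentile(W[t],[2,98],axis=0),1) if t.sum() else '')
```

```text
t 15.35 pos [552.5 177.9 189.8] yaw -1.33 pitch -0.31 roll 0.02 F [ 0.2 -0.4  0.5] M [-0.05  0.05 -0.02] open 0.8 g 0.0
toe strip 3365 [49.3 50.6 54.4]
heel strip 1122 [53.3 54.1 55. ]
left 400 [53.1 54.  54.8]
right 537 [53.2 54.  54.9]
catch 1038 [[458.2 159.3  69.6]
 [475.6 198.5  74.4]]
```

View pics/w5.png

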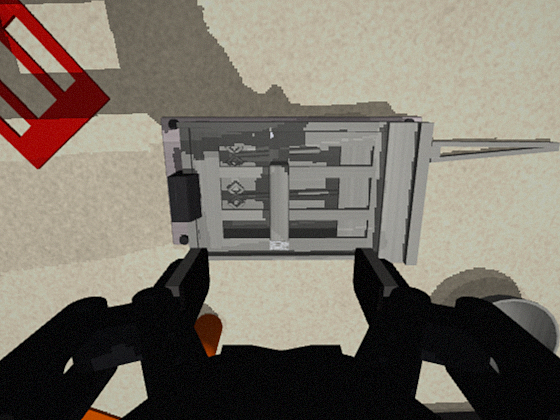

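The frame lies flat in the tray: its plate top reads 54 mm at the heel and both sides. The toe is under the lip at about (400,190), and the catch is at its rest position over the heel at about (185,197).

```bash
python3 -c "
from bench import ctrl
print(ctrl.hand_in())"
```

```text
the job is handed in; nothing more can be done
None
```

The steel hold-down frame is seated in the tray, toe home against the end wall under the lip and heel under the snapped spring catch. I let go and handed the job in at about 15 s; the highest wrist force I read was about 6 N.

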